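# Load the 50 mm gauge block in the spring-jaw fixture

## Task

Load the longest of the three loose gauge blocks (the 50 mm one) in the holding fixture: hook one end under the lip of the spring jaw, push the jaw back with it, and lay the block down flat and square on the seat so that the jaw clamps it end-on against the fixed stop. Then swing the hold-down all the way round by its red knob until its finger lies over the block and the arm is against its stop pin, and let go. Leave the other two gauge blocks where they are.

Things in the scene. Friction and masses are not known exactly. Their poses are not given: they have to be found in the camera images.
- block_50: the block to load: plain steel gauge block, 35 x 50 x 10 mm, 0.12 kg, lying flat. Origin: centre of its underside; x along its 35 mm width, y along its 50 mm length, z up. Grip it across the 35 mm width.
- block_40: another steel gauge block, 35 x 40 x 10 mm (x, y, z), lying flat, to be left alone. Origin: centre of its underside
- block_25: another steel gauge block, 35 x 25 x 10 mm (x, y, z), lying flat, to be left alone. Origin: centre of its underside
- fixture: dark base plate of the holding fixture, fixed to the desk: x -94..76, y -48..48, z 0..8 mm about its origin on the underside; x runs along the pocket from spring jaw (-x) to stop (+x), z up. On it, clamped through slots, is the pocket unit (seat, guides, stop, jaw, spring housing in one piece), set up to 8 mm either way along x: where is not reported, find it by touch or sight
- bed (a point): top of the seat at its middle when the pocket unit is at mid slot (fixture x 0, y 0, z 20 mm, same axes), fixed to the base. Then: seat x -29..27, y -15..15; stop face x 25 and corner guides x -28..-18, 18..28, inner faces y +-18.5, all 5 mm higher than the seat; fingers can reach 8 mm below the seat between them; spring housing x -80..-58, y -23..23, 22 mm higher than the seat
- jaw (a joint): spring jaw: slides 0 to 0.007 m away from the stop; 0 = free; 3.3 N at 0, 7 N at 7 mm. Free, its face is 46 mm from the stop (x -21, unit at mid slot); a 50 mm block clamped between them holds it at 0.004. From its top a lip juts 3.5 mm towards the stop, 12.5 to 17.5 mm above the seat, y -15..15, so the block cannot go straight down, only tilted, jaw end low, under the lip
- swing_arm (a joint): swing hold-down: flat steel arm on an upright pivot; 0 = closed against its stop, finger over the block's end; positive = swung open, handle towards the fixture's +y, up to 2.1 rad; stays where it is left. The finger's underside is 11.8 mm above the seat: it passes over the 10 mm block only when that lies flat
- hinge (a point): the arm's upright pivot axis on the base plate, at mid height of the arm (fixture x 54, y 0, z 35 mm); the finger reaches 45 mm from it, 12 mm wide
- knob (a point): centre of the red round knob on the arm's handle: 16 mm diameter, 23 mm tall, 42 mm from the pivot axis; its top is 11 mm above this point and the arm's top face 14 mm below it. x of this frame points from the pivot to the knob
Things that resemble listed ones, but are neither listed nor needed, are in the scene too. What is shaped like the block_50 but green or yellow is not meant.

How it is judged:
By the outcome, as a careful person would: the job done as asked, in the order asked, and still so for the second after the job is handed in, with the robot touching nothing.
It also fails if it takes over 56 s, if anything falls off the work surface, if the arm or the gripper's body presses on something with over 40 N, if the wrist force passes 120 N, or if a joint passes its speed limit or range.

## Robot

A 7-joint arm with a two-finger parallel gripper is mounted at the origin on a cart in front of the work surface, level with it; the furniture and walls round the work are solid. World frame = base frame: x ahead of the robot, y to its left, z up, the work surface at z = 0. Lengths are in m, angles in degrees, forces in N, time in s.
With the tool pointing down it reaches from about 0.4 to 0.85 m from the base axis. Payload 4.4 kg.
Tool frame: the origin (TCP) lies midway between the tips of the shut fingers; the grasp point (between the pads) lies 19 mm behind it; z points along the fingers, y is the line along which they close (so a half turn about z gives the same grasp; the last joint's range is limited). The gripper opens to 94 mm and grips with 3 to 60 N. Pads are 16 mm wide; open, the fingers measure 119 mm over their backs; the gripper's body (75 mm by 177 mm) begins 78 mm behind the grasp point.
Start: joints at [70.714, 36.005, 2.206, 86.941, -1.547, 57.084, -1.146], TCP at [0.174, -0.626, 0.205] pointing down, gripper open.
Joint ranges: [-175.42, 175.42], [-21.48, 121.26], [-71.46, 75.88], [10.55, 141.38], [-63.04, 243.04], [13.31, 113.54], [-168.57, 168.57]. Speed limits (degrees/s): [147.25, 147.25, 180, 180, 180, 180, 180].

## Interface

Orientations are given as a 3x3 rotation matrix whose columns are the frame's x, y, z axes.
In Python, from cell import bot, imaging gives the robot as it stands.
- The arm moves only by the tool step_arm, never from a script. Its argument "plan" is a list of rows, each a list of 7 numbers: the shift along the tool's x, y, z scaled (see below), then the turn, a rotation vector about the tool's x, y, z scaled (see below), then the finger opening in mm, from 0 to 94. A call has 1 to 5 rows; each row is the pose to reach, as a shift and turn from the pose commanded when the call began, along the tool's axes at that moment; what a row does not reach only later rows make up. The controller multiplies each number of a shift by 500 mm and each number of a turn by 2 rad. A row lasts 1/8 s, in which the tool goes at most 62.5 mm and 10.7 degrees, less where a joint would pass 70% of its speed; a pose out of reach is approached as far as the arm can. A call with a number of a shift or a turn outside -1 to 1 is refused whole. A call with a gripper value outside its range is refused whole. The fingers move at their own pace and stop on an object; the grip force is fixed at half the most. Time passes only in rows, so rows that repeat a pose let the fingers close. It gives the time, the measured TCP pose, the force, the opening and the grip force at its end, in the units of the state.
- bot.get_obs(): the state, without advancing time (a new reading comes with each control period).
- imaging.read_camera(name): name is "scene" or "top"; returns a dict with "img" (384x512x3 uint8, blue, green, red), "depth" (384x512 float32, m along the optical axis (not along the pixel's ray), 0 where there is no reading), "fov_y" (degrees; the focal length in pixels is half the picture's height over the tangent of half this angle, whatever the lens; pixels are square), "cx", "cy" (the principal point, pixels), "k1" (the pictures are not rectified: a ray, as slopes to the right and down, at radius r is drawn at 1 + k1 r^2 times it, then the intrinsics apply), "xyz" and "orientation" of the camera in the world. Camera axes: x right, y down, z forward; pixel columns grow to the right and rows downward; lengths in m; the calibration is good to about 2 mm. A picture is of the moment at which its call begins.
- bot.sign_off(): hands the job in; it is judged then, once.
The state is a dict: "time_s": time; "joint_positions": joint angles; "qvel": joint speeds; "effort": joint torques, N m; "tcp_pos": TCP position; "orientation": TCP orientation; "contact_force": force on the tool from outside, world axes, zero at the start; "moment": the same for the moment, N m; "gripper_width": opening from 0.0 (shut) to 1.0 (fully open); "grasp_force": force on a finger pad.
Only numpy, scipy, OpenCV 4.12 (cv2) and the standard library are available. Lean on these libraries where they do the work, as an engineer would, in place of code of your own. Each camera call takes 0.05 s, during which the arm holds its last target. There are 200 camera calls.

## Working session

There is one attempt and no reset: what is moved stays moved. The work goes in short steps, Python scripts to look and compute and a tool call to move; the robot and the scene stay as the last step left them, time stands still between calls to the robot, and variables do not carry over. Pictures are saved under pics/ and viewed, at most 10 in all, crops included, and the job is handed in when it is done.

Besides the shell and the picture viewer there is one more tool, called after "Call:" as a command line: name --pt "numbers of a row" for each row, then --argument value for the rest. step_arm: Moves the arm, as the interface text tells. Shifts and turns lie within -1 to 1; 1 stands for 500 mm of shift or 2 rad of turn. Its arguments: {"type":"object","properties":{"plan":{"type":"array"}},"required":["plan"]}

```bash
mkdir -p pics; ls
cat > h.py <<'E'
import numpy as np, cv2
from cell import bot, imaging
def cam(n):
    c=imaging.read_camera(n); c['f']=c['img'].shape[0]/2/np.tan(np.radians(c['fov_y'])/2); return c
def ray(c,u,v):
    K=np.array([[c['f'],0,c['cx']],[0,c['f'],c['cy']],[0,0,1.]])
    p=cv2.undistortPoints(np.array([[[u,v]]],float),K,np.array([c['k1'],0,0,0.]))[0,0]
    return np.array([p[0],p[1],1])
def at_z(c,u,v,z):
    d=np.array(c['orientation'])@ray(c,u,v); o=np.array(c['xyz']); return o+d*(z-o[2])/d[2]
def at_depth(c,u,v):
    return np.array(c['xyz'])+np.array(c['orientation'])@(ray(c,u,v)*c['depth'][int(round(v)),int(round(u))])
E
python3 - <<'E'
from h import *
import pickle
for n in('scene','top'):
    c=cam(n); cv2.imwrite(f'pics/{n}0.png',c['img']); pickle.dump(c,open(n+'0.pkl','wb'))
    print(n,c['fov_y'],c['cx'],c['cy'],c['k1'],c['xyz'],np.round(c['orientation'],3).tolist())
print(bot.get_obs())
E
```

```text
pics
scene 52.97364614989023 257.276370601886 194.32755441906656 0.0027380463633276944 [0.85049798 0.34594013 0.90129716] [[-0.701, 0.58, -0.414], [0.713, 0.583, -0.39], [0.015, -0.569, -0.822]]
top 46.352914530124565 252.59341559620827 188.29395841684985 -0.056655957503851745 [ 0.19933627 -0.04125224  1.25665073] [[-0.001, -0.983, 0.183], [-1.0, 0.002, 0.006], [-0.006, -0.183, -0.983]]
{'time_s': 0.1, 'joint_positions': array([70.71411692, 36.05281859,  2.20343591, 86.98799299, -1.54655809,
       57.08317792, -1.14388807]), 'qvel': array([ 0.00827534, -0.11887156,  0.03985535, -0.19021324, -0.04430859,
       -0.02195928, -0.03675157]), 'effort': array([ 4.29987878e-03, -5.50783968e+01,  1.14746768e+00, -1.87116587e+01,
       -5.23017591e-02,  1.91849819e-02,  5.79239918e-05]), 'tcp_pos': array([ 0.17374496, -0.62575229,  0.20466803]), 'orientation': array([[ 9.63548511e-01,  2.67533266e-01, -4.67481590e-04],
       [ 2.67533673e-01, -9.63547219e-01,  1.57794330e-03],
       [-2.82882612e-05, -1.64549198e-03, -9.99998646e-01]]), 'contact_force': array([ 0.26394961, -0.43738306,  0.35590969]), 'moment': array([ 0.00467613, -0.03442443, -0.00086541]), 'grasp_force': 0.0, 'gripper_width': 0.9973425574293353}
```

View pics/scene0.png

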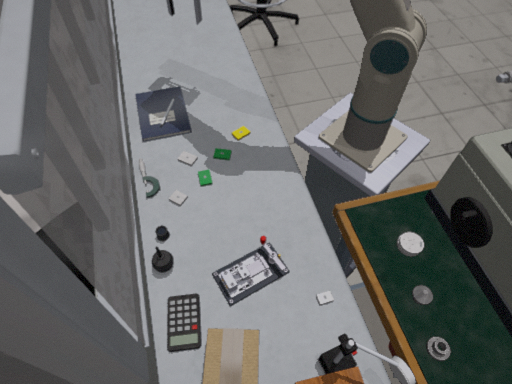

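View pics/top0.png

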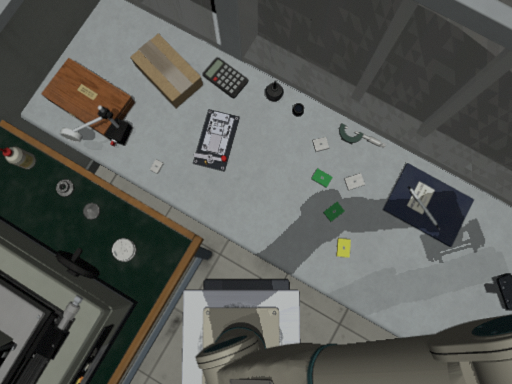

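Run:
```python
import pickle
from h import *
s=pickle.load(open('scene0.pkl','rb'));t=pickle.load(open('top0.pkl','rb'))
def crop(c,x,y,w,h,k): return cv2.resize(c['img'][y:y+h,x:x+w],None,fx=k,fy=k,interpolation=cv2.INTER_CUBIC)
a=crop(s,205,225,90,85,6)   # 540x510
cv2.imwrite('pics/fixs.png',a)
b=crop(t,185,100,60,75,8)  #480x600
cv2.imwrite('pics/fixt.png',b)
# block blobs: bright
for n,c,P in(('s',s,[(187,158),(177,197),(324,297)]),('t',t,[(320,144),(354,182),(156,167)])):
    k=6
    for (u,v) in P:
        r=16; im=c['img'][v-r:v+r,u-r:u+r]
        g=cv2.resize(im,None,fx=k,fy=k,interpolation=cv2.INTER_CUBIC).min(2)
        th,m=cv2.threshold(g,0,255,cv2.THRESH_OTSU)
        cs,_=cv2.findContours(m,cv2.RETR_EXTERNAL,cv2.CHAIN_APPROX_NONE)
        ct=max(cs,key=cv2.contourArea)[:,0].astype(float)
        px=(ct+.5)/k-.5+[u-r,v-r]
        W=np.array([at_z(c,*p,0.010)[:2] for p in px])*1000
        rc=cv2.minAreaRect(W.astype(np.float32)); print(n,(u,v),th,np.round(rc[0],1),np.round(rc[1],1),round(rc[2],1),at_depth(c,u,v).round(4))
```

```text
s (187, 158) 134.0 [ 454.4 -323.1] [134.   95.1] 51.8 [ 0.4552 -0.3208  0.0068]
s (177, 197) 135.0 [ 566.7 -232.8] [115.8  90.8] 50.0 [ 0.5664 -0.2294  0.0087]
s (324, 297) 173.0 [498.6 244.4] [25. 35.] 62.1 [0.5003 0.2434 0.0081]
t (320, 144) 150.0 [ 563.8 -230. ] [34.4 40. ] 14.3 [ 0.5614 -0.2282  0.0088]
t (354, 182) 150.0 [ 452.6 -323.5] [34.8 50.2] 18.3 [ 0.4493 -0.3216  0.0095]
t (156, 167) 150.0 [498.2 244.6] [24.6 32.8] 62.7 [0.4954 0.2443 0.005 ]
```

View pics/fixs.png

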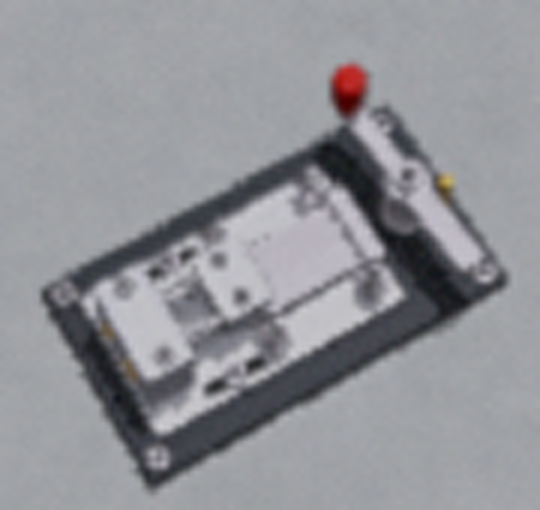

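View pics/fixt.png

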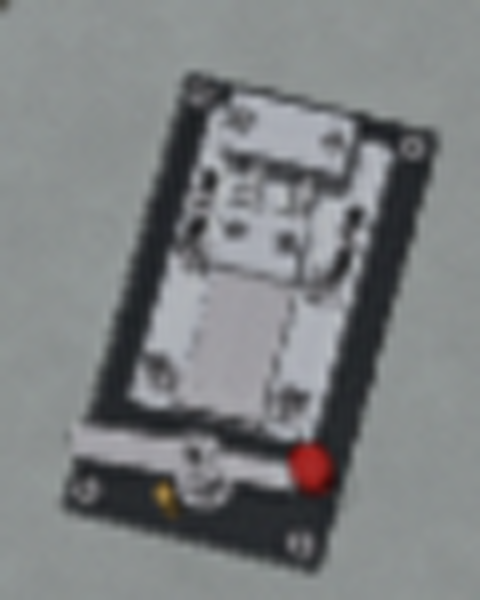

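```bash
cat >> h.py <<'E'
import pickle
def fit(W,M):
    M=np.array(M,float);W=np.array(W)*1000;m=M.mean(0);w=W.mean(0)
    a,b=M-m,W-w; th=np.arctan2((a[:,0]*b[:,1]-a[:,1]*b[:,0]).sum(),(a*b).sum())
    R=np.array([[np.cos(th),-np.sin(th)],[np.sin(th),np.cos(th)]]); o=w-R@m
    return o,th,np.abs(W-(M@R.T+o)).max(1)
E
python3 - <<'E'
from h import *
s=pickle.load(open('scene0.pkl','rb'));t=pickle.load(open('top0.pkl','rb'))
M=[(-94,48),(-94,-48),(76,-48),(76,48)]
T=[(438,132),(188,72),(65,508),(322,574)]; S=[(42,293),(150,490),(508,280),(388,105)]
S=[S[0],S[1],S[2],S[3]]
up=lambda p,k,o:((p[0]+.5)/k-.5+o[0],(p[1]+.5)/k-.5+o[1])
def run(c,P,k,o,MM):
    W=[at_z(c,*up(p,k,o),.008)[:2] for p in P]
    r=fit(W,MM);print(r[0].round(1),np.degrees(r[1]).round(2),r[2].round(1));return r
rt=run(t,T,8,(185,100),M)
# scene corner order: try both
a=run(s,S,6,(205,225),M); b=run(s,S,6,(205,225),[M[1],M[0],M[3],M[2]])
rs=min((a,b),key=lambda r:r[2].max())
def F(r,c,p,k,o,z):
    w=at_z(c,*up(p,k,o),z)[:2]*1000; th=r[1];R=np.array([[np.cos(th),-np.sin(th)],[np.sin(th),np.cos(th)]])
    return (R.T@(w-r[0])).round(1)
for nm,p,z in(('knob top',(311,464),.060),('seat end',(190,400),.02),('seat end2',(270,412),.02),('hous far',(225,92),.042),('hous far2',(360,122),.042),('hous near',(220,148),.042),('hous near2',(345,180),.042),('lip',(215,265),.0375),('lip2',(305,285),.0375),('stop outer',(130,400),.025)):
    print(nm,F(rt,t,p,8,(185,100),z))
for nm,p,z in(('knob top',(350,72),.06),('seat end',(380,250),.02),('seat end',(330,180),.02)): print('s',nm,F(rs,s,p,6,(205,225),z))
# rectified views in fixture frame at z=25
th=rt[1];out=[]
for c,r,z in((t,rt,.025),(t,rt,.042),(s,rs,.025),(s,rs,.042)):
    th=r[1];K=np.array([[c['f'],0,c['cx']],[0,c['f'],c['cy']],[0,0,1.]]);k=3.5
    X,Y=np.meshgrid(np.arange(-100,104,1/k),np.arange(60,-52,-1/k))
    wx=(r[0][0]+np.cos(th)*X-np.sin(th)*Y)/1000;wy=(r[0][1]+np.sin(th)*X+np.cos(th)*Y)/1000
    P=np.stack([wx,wy,np.full_like(wx,z)],-1).reshape(-1,3)
    Q=(P-np.array(c['xyz']))@np.array(c['orientation'])
    p,_=cv2.projectPoints(Q,np.zeros(3),np.zeros(3),K,np.array([c['k1'],0,0,0.]))
    p=p.reshape(X.shape+(2,)).astype(np.float32)
    im=cv2.remap(c['img'],p[...,0],p[...,1],cv2.INTER_CUBIC)
    for x in range(-100,101,10): cv2.line(im,(int((x+100)*k),0),(int((x+100)*k),6 if x%50 else 14),(0,255,255),1)
    out.append(im[:, :])
cv2.imwrite('pics/rect1.png',cv2.resize(np.vstack([out[0],out[2]]),(780,int(780/out[0].shape[1]*2*out[0].shape[0])))[:600] if 0 else np.vstack([out[0][:300],out[2][:300]]) [:600])
print(out[0].shape)
E
```

```text
[567.5  73.7] 165.93 [0.8 0.3 0.5 0.7]
[571.2  77.1] 165.77 [1.4 0.5 1.5 0.6]
[571.2  77. ] 166.39 [92.7 91.8 92.5 91.7]
knob top [50.6 41. ]
seat end [ 28.9 -12.4]
seat end2 [26.3 16.5]
hous far [-78.6 -26.1]
hous far2 [-79.2  23.5]
hous near [-57.9 -22.4]
hous near2 [-57.   23.8]
lip [-16.8 -13.6]
lip2 [-17.3  19.3]
stop outer [ 35.2 -32.3]
s knob top [54.  46.2]
s seat end [ 33.5 -12.5]
s seat end [32.3 24.9]
(392, 714, 3)
```

```bash
python3 -c "
import cv2;i=cv2.imread('pics/rect1.png');print(i.shape);
h=i.shape[0]//2
import numpy as np
cv2.imwrite('pics/rect2.png',np.vstack([i[50:350],i[h+50:h+350]])[:600])"
```

```text
(600, 714, 3)
```

View pics/rect1.png

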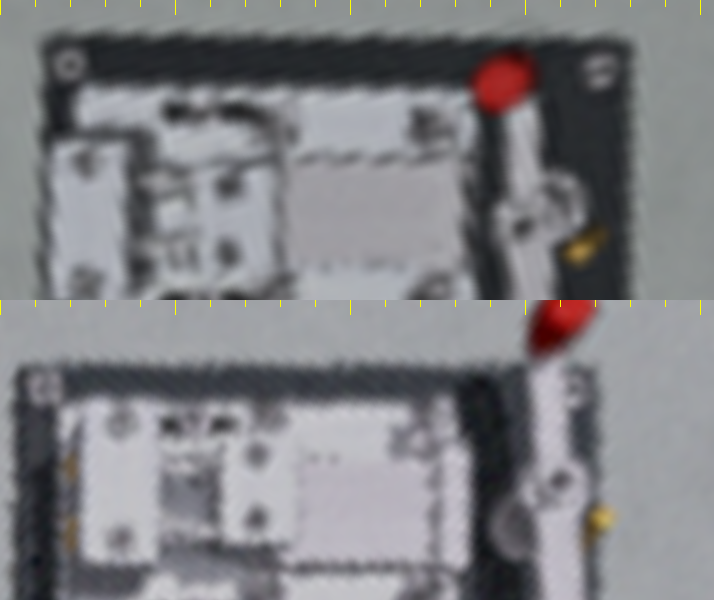

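```bash
cat >> h.py <<'E'
def rect(c,o,th,z,x0,x1,y0,y1,k):
    K=np.array([[c['f'],0,c['cx']],[0,c['f'],c['cy']],[0,0,1.]])
    X,Y=np.meshgrid(np.arange(x0,x1,1/k),np.arange(y1,y0,-1/k))
    P=np.stack([o[0]+np.cos(th)*X-np.sin(th)*Y,o[1]+np.sin(th)*X+np.cos(th)*Y,np.full_like(X,z)],-1).reshape(-1,3)/1000
    Q=(P-np.array(c['xyz']))@np.array(c['orientation'])
    p=cv2.projectPoints(Q,np.zeros(3),np.zeros(3),K,np.array([c['k1'],0,0,0.]))[0].reshape(X.shape+(2,)).astype(np.float32)
    return cv2.remap(c['img'],p[...,0],p[...,1],cv2.INTER_CUBIC)
E
python3 - <<'E'
from h import *
from scipy.spatial import ConvexHull
s=pickle.load(open('scene0.pkl','rb'));t=pickle.load(open('top0.pkl','rb'))
for n,c,win in(('t',t,(185,100,60,75)),('s',s,(205,225,90,85))):
    x,y,w,h=win;k=8
    g=cv2.resize(c['img'][y:y+h,x:x+w],None,fx=k,fy=k,interpolation=cv2.INTER_CUBIC).max(2)
    m=(g<115).astype(np.uint8)
    nl,L,st,_=cv2.connectedComponentsWithStats(m); i=1+st[1:,4].argmax()
    cs,_=cv2.findContours((L==i).astype(np.uint8),cv2.RETR_EXTERNAL,cv2.CHAIN_APPROX_NONE)
    ct=cv2.convexHull(max(cs,key=cv2.contourArea))[:,0]
    W=np.array([at_z(c,(p[0]+.5)/k-.5+x,(p[1]+.5)/k-.5+y,.008)[:2] for p in ct])*1000
    rc=cv2.minAreaRect(W.astype(np.float32)); print(n,rc)
    # centre of plate = fixture (-9,0)
    a=np.radians(165.9); ctr=np.array(rc[0]); print('origin',ctr+9*np.array([np.cos(a),np.sin(a)]))
E
```

```text
t ((576.0004272460938, 71.77979278564453), (98.64019012451172, 173.29141235351562), 75.32643127441406)
origin [567.27157911  73.97232789]
s ((582.1849365234375, 69.4718246459961), (116.02484893798828, 170.27578735351562), 79.23668670654297)
origin [573.45608839  71.66435975]
```

```bash
cat >> h.py <<'E'
from scipy.spatial.transform import Rotation as Ro
FO=np.array([567.4,73.8]); FA=165.8
def down(yaw,tilt=0):  # yaw of tool y (deg); tilt: rotate about tool y, +x end of tool raised by +tilt
    a=np.radians(yaw);y=np.array([np.cos(a),np.sin(a),0]);z=np.array([0,0,-1.]);x=np.cross(y,z)
    R=np.stack([x,y,z],1)
    return R@Ro.from_rotvec([0,np.radians(tilt),0]).as_matrix()
def row(p,R,w,o=None):
    o=o or bot.get_obs(); R0=np.array(o['orientation']); p0=np.array(o['tcp_pos'])
    d=R0.T@(np.array(p)-p0)/.5; r=Ro.from_matrix(R0.T@R).as_rotvec()/2
    print([round(float(v),4) for v in [*d,*r]]+[w])
def fx(x,y,z): 
    a=np.radians(FA); return [(FO[0]+np.cos(a)*x-np.sin(a)*y)/1000,(FO[1]+np.sin(a)*x+np.cos(a)*y)/1000,z/1000]
E
python3 - <<'E'
from h import *
print(down(0,10).round(2).tolist())
row([.4535,-.3233,.10],down(18.3),60)
row([.4535,-.3233,.04],down(18.3),60)
E
```

```text
[[0.0, 1.0, 0.0], [0.98, 0.0, 0.17], [0.17, 0.0, -0.98]]
[0.701, -0.4328, 0.21, -0.0006, -0.0007, -0.8097, 60]
[0.701, -0.4326, 0.33, -0.0006, -0.0007, -0.8097, 60]
```

Call:
step_arm --pt "0.701 -0.4328 0.21 0 0 -0.81 60" --pt "0.701 -0.4328 0.21 0 0 -0.81 60" --pt "0.701 -0.4328 0.21 0 0 -0.81 60" --pt "0.701 -0.4328 0.21 0 0 -0.81 60" --pt "0.701 -0.4328 0.21 0 0 -0.81 60"

```text
time_s: 0.72
tcp_pos: [0.3806, -0.4026, 0.1277]
orientation: [[0.349, 0.937, 0.0], [0.937, -0.349, 0.0], [0.0, 0.0, -1.0]]
contact_force: [0.3, 0.1, -0.0]
gripper_width: 0.638
grasp_force: 0.0
```

Run:
```python
from h import *
row([.4535,-.3233,.06],down(18.3),60)
```

```text
[0.1994, 0.0813, 0.1355, 0.0, -0.0001, -0.338, 60]
```

Call:
step_arm --pt "0.1994 0.0813 0.1355 0 0 -0.338 60" --pt "0.1994 0.0813 0.1355 0 0 -0.338 60" --pt "0.1994 0.0813 0.1355 0 0 -0.338 60" --pt "0.1994 0.0813 0.1355 0 0 -0.338 60" --pt "0.1994 0.0813 0.1355 0 0 -0.338 60"

```text
time_s: 1.35
tcp_pos: [0.4527, -0.3251, 0.0601]
orientation: [[-0.307, 0.952, -0.001], [0.952, 0.307, 0.001], [0.001, -0.0, -1.0]]
contact_force: [0.2, -0.9, 0.1]
gripper_width: 0.638
grasp_force: 0.0
```

Run:
```python
from h import *
row([.4535,-.3233,.0035],down(18.3),60)
c=cam('scene');pickle.dump(c,open('s1.pkl','wb'));d=cam('top')
a=cv2.resize(c['img'][120:200,140:240],None,fx=5,fy=5,interpolation=cv2.INTER_CUBIC)
b=cv2.resize(d['img'][130:230,300:400],None,fx=3,fy=4,interpolation=cv2.INTER_CUBIC)
cv2.imwrite('pics/g1.png',np.hstack([a,b]))
```

```text
[0.0028, 0.0026, 0.1132, -0.0001, -0.0005, -0.0036, 60]
```

View pics/g1.png

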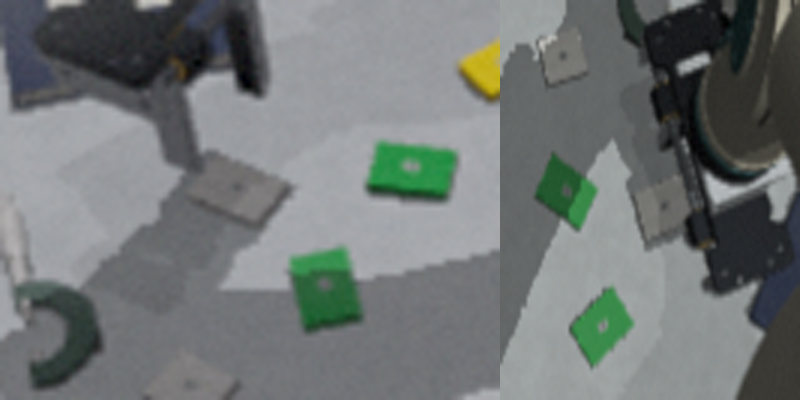

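```bash
cat >> h.py <<'E'
def proj(c,P):
    K=np.array([[c['f'],0,c['cx']],[0,c['f'],c['cy']],[0,0,1.]])
    Q=(np.atleast_2d(P)-np.array(c['xyz']))@np.array(c['orientation'])
    return cv2.projectPoints(Q,np.zeros(3),np.zeros(3),K,np.array([c['k1'],0,0,0.]))[0][:,0]
E
python3 - <<'E'
from h import *
c=pickle.load(open('s1.pkl','rb'));o=bot.get_obs();p=np.array(o['tcp_pos']);y=np.array(o['orientation'])[:,1];x=np.array(o['orientation'])[:,0]
for s in(-1,1):
  for e in (-8,8): print(s,e,(proj(c,p+s*.030*y+e/1000*x)-[140,120])*5)
E
```

```text
-1 -8 [[237.04645402  85.01207086]]
-1 8 [[260.17445001  94.30063621]]
1 -8 [[180.25790314 153.51532501]]
1 8 [[203.83235075 163.30689699]]
```

Call:
step_arm --pt "0.0028 0.0026 0.06 0 -0.0005 -0.0036 60" --pt "0.0028 0.0026 0.1 0 -0.0005 -0.0036 60" --pt "0.0028 0.0026 0.113 0 -0.0005 -0.0036 60" --pt "0.0028 0.0026 0.113 0 -0.0005 -0.0036 60" --pt "0.0028 0.0026 0.113 0 -0.0005 -0.0036 20"

```text
time_s: 2.08
tcp_pos: [0.4543, -0.3239, 0.0048]
orientation: [[-0.315, 0.949, 0.002], [0.949, 0.315, -0.002], [-0.002, 0.001, -1.0]]
contact_force: [-0.3, -0.4, -0.7]
gripper_width: 0.563
grasp_force: 0.0
```

Call:
step_arm --pt "0 0 0 0 0 0 20" --pt "0 0 0 0 0 0 20" --pt "0 0 0 0 0 0 20"

```text
time_s: 2.45
tcp_pos: [0.4539, -0.3239, 0.0045]
orientation: [[-0.315, 0.949, 0.001], [0.949, 0.315, -0.002], [-0.002, 0.0, -1.0]]
contact_force: [-0.8, 0.5, 3.8]
gripper_width: 0.363
grasp_force: 30.0
```

Run:
```python
from h import *
o=bot.get_obs();p=o['tcp_pos'];row([p[0],p[1],.11],down(18.3),20)
row(fx(13,0,110),down(FA-90,15),20)
```

```text
[-0.0004, 0.0, -0.2109, 0.0001, 0.0008, 0.0005, 20]
[0.6971, 0.4441, -0.212, 0.0653, 0.1205, -0.4984, 20]
```

Call:
step_arm --pt "0 0 -0.1 0 0 0 20" --pt "0 0 -0.21 0 0 0 20" --pt "0.697 0.444 -0.212 0.0653 0.1205 -0.4984 20" --pt "0.697 0.444 -0.212 0.0653 0.1205 -0.4984 20" --pt "0.697 0.444 -0.212 0.0653 0.1205 -0.4984 20"

```text
time_s: 3.08
tcp_pos: [0.4998, -0.1406, 0.1096]
orientation: [[-0.754, 0.644, -0.13], [0.641, 0.764, 0.067], [0.143, -0.033, -0.989]]
contact_force: [-0.3, -1.2, -0.9]
gripper_width: 0.369
grasp_force: 30.0
```

Run:
```python
from h import *
row(fx(13,0,110),down(FA-90,15),20)
```

```text
[0.1961, 0.4034, 0.0141, 0.0295, 0.0545, -0.2248, 20]
```

Call:
step_arm --pt "0.1961 0.4034 0.0141 0.0295 0.0545 -0.2248 20" --pt "0.1961 0.4034 0.0141 0.0295 0.0545 -0.2248 20" --pt "0.1961 0.4034 0.0141 0.0295 0.0545 -0.2248 20" --pt "0.1961 0.4034 0.0141 0.0295 0.0545 -0.2248 20" --pt "0.1961 0.4034 0.0141 0.0295 0.0545 -0.2248 20"

```text
time_s: 3.7
tcp_pos: [0.5554, 0.0802, 0.1095]
orientation: [[-0.937, 0.244, -0.25], [0.235, 0.97, 0.066], [0.259, 0.003, -0.966]]
contact_force: [-0.1, 0.3, -2.0]
gripper_width: 0.366
grasp_force: 30.0
```

Run:
```python
from h import *
o=bot.get_obs();print(o['time_s'],o['contact_force'],o['joint_positions'].round(0))
row(fx(13,0,60),down(FA-90,15),20)
```

```text
3.7 [-0.09522398  0.33086465 -1.9850975 ] [ 15.  49. -40.  91.  23.  64.  45.]
[-0.0261, -0.0069, 0.0956, 0.0012, -0.0001, 0.001, 20]
```

Call:
step_arm --pt "-0.0261 -0.0069 0.05 0.0012 0 0.001 20" --pt "-0.0261 -0.0069 0.0956 0.0012 0 0.001 20" --pt "-0.0261 -0.0069 0.0956 0.0012 0 0.001 20" --pt "-0.0261 -0.0069 0.0956 0.0012 0 0.001 20"

```text
time_s: 4.2
tcp_pos: [0.5554, 0.0715, 0.0607]
orientation: [[-0.935, 0.252, -0.25], [0.244, 0.968, 0.062], [0.258, -0.003, -0.966]]
contact_force: [-0.7, -0.5, -0.1]
gripper_width: 0.366
grasp_force: 30.0
```

Run:
```python
from h import *
s=cam('scene');t=cam('top');pickle.dump((s,t),open('c2.pkl','wb'));o=bot.get_obs();print(o['tcp_pos'],o['contact_force'])
a=cv2.resize(s['img'][225:305,210:300],None,fx=5,fy=5,interpolation=cv2.INTER_CUBIC)
b=cv2.resize(t['img'][100:180,180:240],None,fx=5,fy=5,interpolation=cv2.INTER_CUBIC)
cv2.imwrite('pics/g2.png',np.hstack([a,b]))
R=np.array(o['orientation']);p=np.array(o['tcp_pos'])
c=[p+R@np.array([sx*.025,sy*.0175,.0045-.01]) for sx in(-1,1) for sy in(-1,1)]
print(((proj(s,c)-[210,225])*5).round(),((proj(t,c)-[180,100])*5+[450,0]).round())
```

```text
[0.55580446 0.07197546 0.06106066] [ 0.23254099  0.65926759 -0.97179028]
[[169. 152.]
 [206. 210.]
 [256.  93.]
 [295. 151.]] [[664. 170.]
 [604. 155.]
 [639. 245.]
 [578. 230.]]
```

View pics/g2.png

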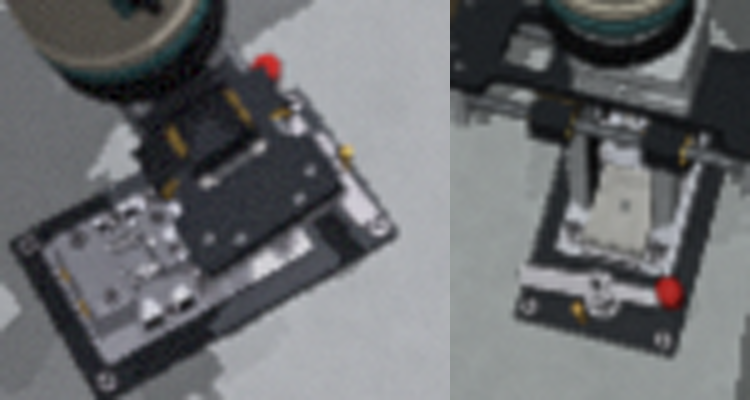

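Run:
```python
from h import *
s,t=pickle.load(open('c2.pkl','rb'))
b=cv2.resize(t['img'][128:174,190:236],None,fx=13,fy=13,interpolation=cv2.INTER_CUBIC)
cv2.imwrite('pics/g3.png',b[:598])
```

```text
(no output)
```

View pics/g3.png

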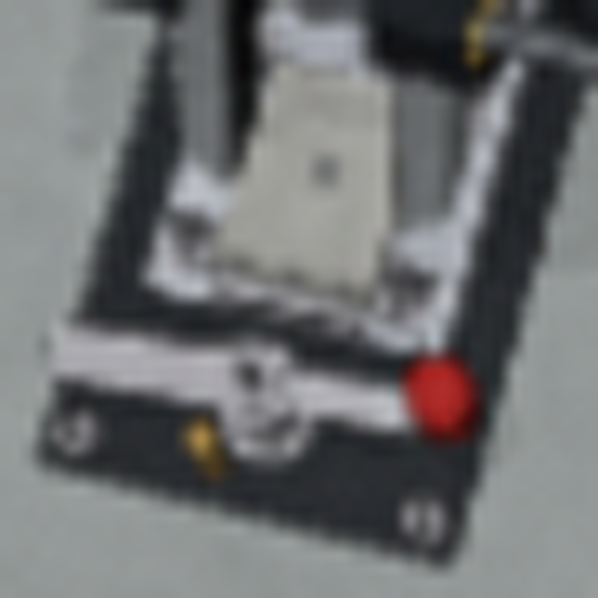

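Run:
```python
from h import *
s,t=pickle.load(open('c2.pkl','rb'))
up=lambda p:((p[0]+.5)/13-.5+190,(p[1]+.5)/13-.5+128)
a=np.radians(165.8);Rt=np.array([[np.cos(a),np.sin(a)],[-np.sin(a),np.cos(a)]])
F=lambda w:Rt@(w[:2]*1000-FO)
for nm,p,z in(('cL',(35,458),.008),('cR',(455,568),.008),('hinge',(265,398),.04),('hole',(325,170),.0664),('nL',(212,250),.073),('nR',(382,288),.073),('fL',(270,65),.060),('fR',(392,80),.060),('guide/unit left corner',(148,280),.025),('unit right corner',(440,345),.025)):
    print(nm,F(at_z(t,*up(p),z)).round(1))
print('pred centre',F(np.array([.5558,.072])+0), 'angle tool x', )
o=bot.get_obs();p=np.array(o['tcp_pos']);R=o['orientation'];print(F(p+R@np.array([0,0,-.0055])),np.degrees(np.arctan2(R[1,1],R[0,1])),o['contact_force'])
```

```text
cL [ 74.9 -48.9]
cR [76.4 47.5]
hinge [56.6  2.1]
hole [11.2  5.8]
nL [ 35.7 -11.7]
nR [35.  25.2]
fL [-10.2 -12.8]
fR [-13.3  13.4]
guide/unit left corner [ 33.7 -32.2]
unit right corner [32.5 33.7]
pred centre [10.80401276  4.59056731] angle tool x
[9.38204981 4.60912504] 75.42619556656821 [ 0.23254099  0.65926759 -0.97179028]
```

Run:
```python
from h import *
row(fx(13,-1.1,40),down(FA-90,15),20)
```

```text
[-0.0065, 0.0115, 0.0418, -0.0004, 0.0011, -0.0035, 20]
```

Call:
step_arm --pt "-0.0065 0.0115 0.0418 0 0.0011 -0.0035 20" --pt "-0.0065 0.0115 0.0418 0 0.0011 -0.0035 20" --pt "-0.0065 0.0115 0.0418 0 0.0011 -0.0035 20" --pt "-0.0065 0.0115 0.0418 0 0.0011 -0.0035 20"

```text
time_s: 4.8
tcp_pos: [0.5543, 0.0783, 0.0392]
orientation: [[-0.936, 0.244, -0.253], [0.236, 0.97, 0.063], [0.26, -0.001, -0.966]]
contact_force: [-0.0, 0.5, -0.5]
gripper_width: 0.364
grasp_force: 30.0
```

```bash
cat >> h.py <<'E'
def st():
    o=bot.get_obs();a=np.radians(FA);Rt=np.array([[np.cos(a),np.sin(a),0],[-np.sin(a),np.cos(a),0],[0,0,1]])
    p=np.array(o['tcp_pos'])*1000-[*FO,0];R=np.array(o['orientation'])
    print('t',round(o['time_s'],2),'F-pos',(Rt@p).round(2),'F-force',(Rt@o['contact_force']).round(1),'M',(Rt@o['moment']).round(2),'yaw',np.degrees(np.arctan2(R[1,1],R[0,1])).round(2),'tilt',np.degrees(np.arcsin(R[2,0])).round(2),'roll',np.degrees(np.arcsin(R[2,1])).round(2),'w',o['gripper_width']*94)
E
python3 - <<'E'
from h import *
st(); row(fx(13,-1.1,32),down(FA-90,15),20)
E
```

```text
t 4.8 F-pos [13.78 -1.2  39.18] F-force [ 0.1 -0.4 -0.5] M [-0.01  0.41 -0.02] yaw 75.86 tilt 15.08 roll -0.07 w 34.183158833863075
[-0.0052, -0.0002, 0.0135, -0.0007, -0.0007, 0.0003, 20]
```

Call:
step_arm --pt "-0.002 0 0.0078 0 0 0 20" --pt "-0.0042 0 0.0155 0 0 0 20" --pt "-0.0042 0 0.0155 0 0 0 20" --pt "-0.0042 0 0.0155 0 0 0 20"

```text
time_s: 5.3
tcp_pos: [0.5542, 0.0783, 0.031]
orientation: [[-0.936, 0.244, -0.253], [0.236, 0.97, 0.063], [0.261, -0.001, -0.965]]
contact_force: [0.7, 0.8, -1.9]
gripper_width: 0.367
grasp_force: 30.0
```

Run:
```python
from h import *
st()
```

```text
t 5.3 F-pos [13.95 -1.12 30.96] F-force [-0.5 -0.9 -1.9] M [-0.12  0.43  0.  ] yaw 75.85 tilt 15.11 roll -0.07 w 34.50902191828444
```

Call:
step_arm --pt "-0.0004 0 0.0015 0 0 0 20" --pt "-0.0004 0 0.0015 0 0 0 20" --pt "-0.0004 0 0.0015 0 0 0 20"

```text
time_s: 5.68
tcp_pos: [0.5542, 0.0783, 0.0303]
orientation: [[-0.936, 0.244, -0.253], [0.236, 0.97, 0.062], [0.26, -0.001, -0.965]]
contact_force: [0.3, -0.3, -0.9]
gripper_width: 0.366
grasp_force: 30.0
```

Call:
step_arm --pt "-0.0004 0 0.0015 0 0 0 20" --pt "-0.0004 0 0.0015 0 0 0 20" --pt "-0.0004 0 0.0015 0 0 0 20"

```text
time_s: 6.05
tcp_pos: [0.554, 0.0784, 0.0297]
orientation: [[-0.936, 0.244, -0.253], [0.236, 0.97, 0.062], [0.261, -0.001, -0.965]]
contact_force: [-0.0, -1.3, 3.9]
gripper_width: 0.368
grasp_force: 30.0
```

Call:
step_arm --pt "0.0005 0 -0.0019 0 0 0 20" --pt "-0.0063 0 -0.0037 0 0 0 20" --pt "-0.013 0 -0.0055 0 0 0 20" --pt "-0.013 0 -0.0055 0 0 0 20" --pt "-0.013 0 -0.0055 0 0 0 20"

```text
time_s: 6.68
tcp_pos: [0.5609, 0.0766, 0.0303]
orientation: [[-0.936, 0.244, -0.253], [0.236, 0.97, 0.063], [0.261, -0.001, -0.965]]
contact_force: [0.2, -0.2, -0.8]
gripper_width: 0.363
grasp_force: 30.0
```

Run:
```python
from h import *
st()
```

```text
t 6.67 F-pos [ 7.02 -1.09 30.26] F-force [-0.3  0.1 -0.8] M [-0.03  0.4   0.02] yaw 75.85 tilt 15.11 roll -0.07 w 34.16257974113416
```

Call:
step_arm --pt "-0.0058 0 -0.0016 0 0 0 20" --pt "-0.0058 0 -0.0016 0 0 0 20" --pt "-0.0058 0 -0.0016 0 0 0 20"

```text
time_s: 7.05
tcp_pos: [0.5638, 0.0758, 0.0304]
orientation: [[-0.936, 0.244, -0.253], [0.236, 0.97, 0.063], [0.261, -0.001, -0.965]]
contact_force: [-0.1, 0.6, -0.7]
gripper_width: 0.364
grasp_force: 30.0
```

Run:
```python
from h import *
st()
```

```text
t 7.05 F-pos [ 3.97 -1.08 30.41] F-force [ 0.2 -0.6 -0.7] M [-0.09  0.42 -0.  ] yaw 75.85 tilt 15.11 roll -0.07 w 34.22401791256404
```

Call:
step_arm --pt "-0.0039 0 -0.001 0 0 0 20" --pt "-0.0039 0 -0.001 0 0 0 20" --pt "-0.0039 0 -0.001 0 0 0 20"

```text
time_s: 7.42
tcp_pos: [0.5658, 0.0754, 0.0304]
orientation: [[-0.936, 0.244, -0.253], [0.236, 0.97, 0.063], [0.261, -0.001, -0.965]]
contact_force: [0.7, 0.3, -0.6]
gripper_width: 0.367
grasp_force: 30.0
```

Call:
step_arm --pt "-0.0039 0 -0.001 0 0 0 20" --pt "-0.0039 0 -0.001 0 0 0 20" --pt "-0.0039 0 -0.001 0 0 0 20"

```text
time_s: 7.8
tcp_pos: [0.5667, 0.0751, 0.0303]
orientation: [[-0.936, 0.244, -0.255], [0.236, 0.97, 0.063], [0.262, -0.002, -0.965]]
contact_force: [-2.9, 1.3, 0.3]
gripper_width: 0.367
grasp_force: 30.0
```

Run:
```python
from h import *
st()
```

```text
t 7.8 F-pos [ 1.   -1.12 30.34] F-force [ 3.1 -0.5  0.3] M [-0.06 -0.42 -0.02] yaw 75.88 tilt 15.21 roll -0.09 w 34.490750047868644
```

Call:
step_arm --pt "-0.0032 0 -0.0009 0 0 0 20" --pt "-0.0065 0 -0.0018 0 0 0 20" --pt "-0.0065 0 -0.0018 0 0 0 20"

```text
time_s: 8.18
tcp_pos: [0.5702, 0.0742, 0.0303]
orientation: [[-0.936, 0.244, -0.255], [0.236, 0.97, 0.063], [0.262, -0.002, -0.965]]
contact_force: [-5.3, 1.3, 0.4]
gripper_width: 0.364
grasp_force: 30.0
```

Run:
```python
from h import *
st()
```

```text
t 8.18 F-pos [-2.57 -1.11 30.31] F-force [5.5 0.  0.4] M [-0.09 -0.85 -0.05] yaw 75.87 tilt 15.21 roll -0.09 w 34.234918401965906
```

Call:
step_arm --pt "-0.0042 0 -0.0011 0 0 0 20" --pt "-0.0042 0 -0.0011 0 0 0 20" --pt "-0.0042 0 -0.0011 0 0 0 20"

```text
time_s: 8.55
tcp_pos: [0.5718, 0.0738, 0.0303]
orientation: [[-0.936, 0.244, -0.256], [0.236, 0.97, 0.063], [0.263, -0.002, -0.965]]
contact_force: [-5.1, 2.0, 0.8]
gripper_width: 0.367
grasp_force: 30.0
```

Run:
```python
from h import *
st()
```

```text
t 8.55 F-pos [-4.25 -1.09 30.33] F-force [ 5.4 -0.7  0.8] M [-0.09 -1.01 -0.04] yaw 75.88 tilt 15.26 roll -0.1 w 34.47345142611525
```

Run:
```python
from h import *
row(fx(-4.75,-1.1,30.3),down(FA-90,15.2),20)
row(fx(-4.95,-1.1,28.7),down(FA-90,11),20)
row(fx(-4.95,-1.1,27.1),down(FA-90,7),20)
```

```text
[-0.001, 0.0, -0.0002, -0.001, -0.0005, 0.0005, 20]
[-0.0022, 0.0, 0.0028, -0.001, -0.0372, 0.0005, 20]
[-0.0031, 0.0, 0.0059, -0.001, -0.0721, 0.0005, 20]
```

Call:
step_arm --pt "-0.001 0 -0.0002 -0.001 0 0.0005 20" --pt "-0.0022 0 0.0028 -0.001 -0.0372 0.0005 20" --pt "-0.0031 0 0.0059 -0.001 -0.0721 0.0005 20" --pt "-0.0031 0 0.0059 -0.001 -0.0721 0.0005 20" --pt "-0.0031 0 0.0059 -0.001 -0.0721 0.0005 20"

```text
time_s: 9.18
tcp_pos: [0.5721, 0.0739, 0.0271]
orientation: [[-0.962, 0.245, -0.118], [0.243, 0.97, 0.03], [0.122, -0.0, -0.993]]
contact_force: [-6.2, 1.7, 0.6]
gripper_width: 0.364
grasp_force: 30.0
```

Run:
```python
from h import *
st()
row(fx(-5.2,-1.1,25.5),down(FA-90,3),20)
row(fx(-5.5,-1.1,24.2),down(FA-90,0),20)
```

```text
t 9.18 F-pos [-4.53 -1.29 27.11] F-force [ 6.5 -0.2  0.6] M [-0.15 -1.31 -0.04] yaw 75.84 tilt 7.0 roll -0.0 w 34.24792420456666
[-0.0017, -0.0004, 0.003, -0.0001, -0.0349, 0.0003, 20]
[-0.0026, -0.0004, 0.0055, -0.0001, -0.0611, 0.0003, 20]
```

Call:
step_arm --pt "-0.0009 -0.0002 0.0015 0 -0.0175 0 20" --pt "-0.0017 -0.0004 0.003 0 -0.0349 0 20" --pt "-0.0017 -0.0004 0.003 0 -0.0349 0 20" --pt "-0.0017 -0.0004 0.003 0 -0.0349 0 20"

```text
time_s: 9.68
tcp_pos: [0.5721, 0.0738, 0.0254]
orientation: [[-0.968, 0.245, -0.052], [0.244, 0.97, 0.013], [0.053, -0.0, -0.999]]
contact_force: [-7.1, 2.0, 3.1]
gripper_width: 0.362
grasp_force: 30.0
```

Run:
```python
from h import *
st()
row(fx(-5.3,-1.1,24.2),down(FA-90,0),20)
```

```text
t 9.68 F-pos [-4.59 -1.18 25.42] F-force [ 7.4 -0.2  3.1] M [-0.19 -1.77 -0.02] yaw 75.83 tilt 3.06 roll -0.01 w 34.01726185503867
[-0.0016, -0.0002, 0.0024, -0.0001, -0.0267, 0.0003, 20]
```

Call:
step_arm --pt "-0.0003 -0.0002 0.0012 0 -0.0134 0 20" --pt "-0.0005 -0.0002 0.0022 0 -0.0267 0 20" --pt "-0.0005 -0.0002 0.0022 0 -0.0267 0 20" --pt "-0.0005 -0.0002 0.0022 0 -0.0267 0 20"

```text
time_s: 10.18
tcp_pos: [0.5724, 0.0738, 0.0245]
orientation: [[-0.97, 0.245, 0.0], [0.245, 0.97, -0.0], [-0.0, -0.0, -1.0]]
contact_force: [-8.4, 2.5, 5.5]
gripper_width: 0.369
grasp_force: 30.0
```

Run:
```python
from h import *
st()
```

```text
t 10.18 F-pos [-4.85 -1.26 24.53] F-force [ 8.7 -0.4  5.5] M [-0.13 -2.03 -0.03] yaw 75.82 tilt -0.02 roll -0.0 w 34.72165526495838
```

Call:
step_arm --pt "0.003 0 0 0 0 0 20" --pt "0.003 0 0 0 0 0 20" --pt "0.003 0 0 0 0 0 20"

```text
time_s: 10.55
tcp_pos: [0.5723, 0.0739, 0.0245]
orientation: [[-0.969, 0.245, 0.003], [0.245, 0.969, 0.0], [-0.002, 0.001, -1.0]]
contact_force: [-5.5, 1.9, 2.9]
gripper_width: 0.366
grasp_force: 30.0
```

Run:
```python
from h import *
st()
```

```text
t 10.55 F-pos [-4.77 -1.27 24.54] F-force [ 5.8 -0.5  2.9] M [-0.16 -1.37 -0.1 ] yaw 75.8 tilt -0.14 roll 0.04 w 34.39357305185539
```

Call:
step_arm --pt "0.004 0 0 0 0 0 20" --pt "0.004 0 0 0 0 0 20" --pt "0.004 0 0 0 0 0 20"

```text
time_s: 10.92
tcp_pos: [0.5713, 0.0741, 0.0245]
orientation: [[-0.969, 0.246, 0.004], [0.246, 0.969, 0.0], [-0.004, 0.001, -1.0]]
contact_force: [-3.9, 2.1, 2.2]
gripper_width: 0.367
grasp_force: 30.0
```

Run:
```python
from h import *
st()
```

```text
t 10.93 F-pos [-3.68 -1.25 24.54] F-force [ 4.3 -1.1  2.2] M [-0.28 -1.03 -0.11] yaw 75.78 tilt -0.22 roll 0.06 w 34.51819782788511
```

Call:
step_arm --pt "0.004 0 0 0 0.001 0 20" --pt "0.004 0 0 0 0.001 0 20" --pt "0.004 0 0 0 0.001 0 20"

```text
time_s: 11.3
tcp_pos: [0.5709, 0.0742, 0.0246]
orientation: [[-0.969, 0.246, 0.005], [0.246, 0.969, 0.001], [-0.004, 0.002, -1.0]]
contact_force: [1.8, 0.9, -4.2]
gripper_width: 0.369
grasp_force: 30.0
```

Run:
```python
from h import *
st()
```

```text
t 11.3 F-pos [-3.27 -1.24 24.61] F-force [-1.5 -1.3 -4.2] M [-0.49  0.56 -0.07] yaw 75.76 tilt -0.25 roll 0.1 w 34.665388642122316
```

Call:
step_arm --pt "-0.0005 0 0 0 0 0 50" --pt "-0.0005 0 0 0 0 0 50" --pt "-0.0005 0 0 0 0 0 50"

```text
time_s: 11.68
tcp_pos: [0.5694, 0.0738, 0.0244]
orientation: [[-0.969, 0.246, 0.002], [0.246, 0.969, -0.0], [-0.002, -0.0, -1.0]]
contact_force: [-0.5, 0.1, -0.2]
gripper_width: 0.533
grasp_force: 0.0
```

Call:
step_arm --pt "0 0 -0.06 0 0 0 50" --pt "0 0 -0.15 0 0 0 50" --pt "0 0 -0.25 0 0 0 50" --pt "0 0 -0.25 0 0 0 50"

```text
time_s: 12.18
tcp_pos: [0.5718, 0.075, 0.1531]
orientation: [[-0.969, 0.246, 0.009], [0.246, 0.969, 0.001], [-0.009, 0.003, -1.0]]
contact_force: [0.5, -0.5, -0.4]
gripper_width: 0.536
grasp_force: 0.0
```

Run:
```python
from h import *
st(); row(fx(0,-110,150),down(FA-90),30); row(fx(54,50,150),down(FA-90),30)
```

```text
t 12.18 F-pos [ -3.94  -2.2  153.15] F-force [-0.6  0.3 -0.4] M [-0.03  0.13 -0.  ] yaw 75.77 tilt -0.49 roll 0.19 w 50.41035236394769
[0.0081, 0.2156, 0.007, 0.0017, 0.0043, -0.0003, 30]
[0.1159, -0.1045, 0.005, 0.0017, 0.0043, -0.0003, 30]
```

Call:
step_arm --pt "0 0.3 -0.04 0.0017 0.0043 0 24" --pt "0 0.3 -0.04 0.0017 0.0043 0 24" --pt "0 0.3 -0.04 0.0017 0.0043 0 24" --pt "0 0.3 -0.04 0.0017 0.0043 0 24"

```text
time_s: 12.68
tcp_pos: [0.6051, 0.222, 0.1685]
orientation: [[-0.97, 0.242, -0.009], [0.242, 0.97, -0.0], [0.008, -0.003, -1.0]]
contact_force: [-0.4, -0.5, 0.3]
gripper_width: 0.259
grasp_force: 0.0
```

Run:
```python
from h import *
s=cam('scene');t=cam('top');pickle.dump((s,t),open('c3.pkl','wb'));st()
a=cv2.resize(s['img'][232:302,212:292],None,fx=5,fy=5,interpolation=cv2.INTER_CUBIC)
b=rect(t,FO,np.radians(FA),.025,-60,110,-50,60,4.5)
for x in range(-60,110,10): cv2.line(b,(int((x+60)*4.5),0),(int((x+60)*4.5),8),(0,255,255),1)
b=b[:495];
a=cv2.resize(s['img'][232:302,212:292],(360,315),interpolation=cv2.INTER_CUBIC)
im=np.zeros((495,800,3),np.uint8); im[:,:440]=b[:, 0:440]; im[:315,440:]=a; cv2.imwrite('pics/g4.png',im)
cv2.imwrite('pics/g4b.png',b)
```

```text
t 12.78 F-pos [  -1.59 -148.72  168.13] F-force [-0.1 -0.1 -0.1] M [-0.07  0.1  -0.01] yaw 75.75 tilt 0.46 roll -0.34 w 23.945374614959597
```

View pics/g4.png

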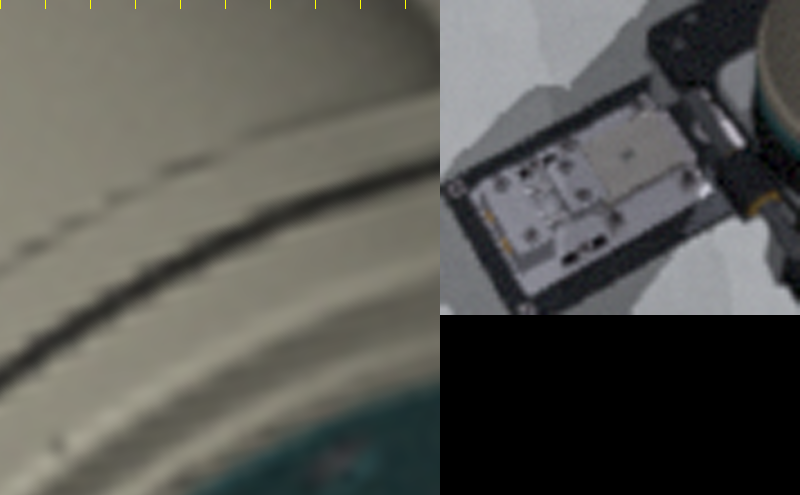

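```bash
cat >> h.py <<'E'
def kn(q,z,w,r=42,o=None):
    a=np.radians(q); row(fx(53.5+r*np.cos(a),-1+r*np.sin(a),z),down(FA-180+q-90,0),w,o)
E
python3 - <<'E'
from h import *
s,t=pickle.load(open('c2.pkl','rb'))
a=np.radians(FA);Rt=np.array([[np.cos(a),np.sin(a)],[-np.sin(a),np.cos(a)]])
F=lambda w:(Rt@(w[:2]*1000-FO)).round(1)
print('knob s',F(at_z(s,210+266/5,225+66/5,.055)),'t',F(at_z(t,190+442/13-.5,128+395/13-.5,.057)))
s2,_=pickle.load(open('c3.pkl','rb'))
for x in(-17,-10,0,10,20,24):
    hs=[]
    for y in(-12,-6,6,12):
        u,v=proj(s2,[fx(x,y,30)])[0]; hs.append(round(at_depth(s2,u,v)[2]*1000,1))
    print(x,hs)
st(); row(fx(53.5-42*np.sin(np.radians(4)),41,120),down(-180+FA+94-90),26)
E
```

```text
knob s [50.9 40.1] t [50.6 41.1]
-17 [np.float64(27.4), np.float64(28.5), np.float64(26.0), np.float64(28.6)]
-10 [np.float64(29.8), np.float64(28.1), np.float64(29.6), np.float64(28.9)]
0 [np.float64(30.3), np.float64(24.7), np.float64(28.8), np.float64(27.6)]
10 [np.float64(30.2), np.float64(27.2), np.float64(29.6), np.float64(28.4)]
20 [np.float64(28.6), np.float64(24.4), np.float64(27.0), np.float64(28.0)]
24 [np.float64(901.3), np.float64(21.8), np.float64(24.4), np.float64(24.4)]
t 12.78 F-pos [  -1.59 -148.72  168.13] F-force [-0.1 -0.1 -0.1] M [-0.07  0.1  -0.01] yaw 75.75 tilt 0.46 roll -0.34 w 23.945374614959597
[0.1032, -0.3789, 0.0993, -0.0054, -0.001, 0.75, 26]
```

Call:
step_arm --pt "0.1032 -0.3789 0.06 -0.005 -0.001 0.75 28" --pt "0.1032 -0.3789 0.06 -0.005 -0.001 0.75 28" --pt "0.1032 -0.3789 0.08 -0.005 -0.001 0.75 28" --pt "0.1032 -0.3789 0.0993 -0.005 -0.001 0.75 28" --pt "0.1032 -0.3789 0.0993 -0.005 -0.001 0.75 28"

```text
time_s: 13.4
tcp_pos: [0.5065, 0.0434, 0.1196]
orientation: [[-0.364, 0.931, -0.006], [0.931, 0.364, -0.0], [0.002, -0.006, -1.0]]
contact_force: [-0.1, 0.1, 0.1]
gripper_width: 0.295
grasp_force: 0.0
```

Run:
```python
from h import *
st(); kn(94,100,28)
```

```text
t 13.4 F-pos [ 51.54  44.43 119.59] F-force [ 0.1 -0.1  0.1] M [-0.03  0.12  0.02] yaw 21.34 tilt 0.12 roll -0.34 w 27.745414710786907
[0.0045, 0.0059, 0.0391, -0.0032, -0.0002, 0.2752, 28]
```

Call:
step_arm --pt "0.0045 0.0059 0.039 -0.003 0 0.2752 28" --pt "0.0045 0.0059 0.039 -0.003 0 0.2752 28" --pt "0.0045 0.0059 0.039 -0.003 0 0.2752 28" --pt "0.0045 0.0059 0.039 -0.003 0 0.2752 28" --pt "0.0045 0.0059 0.039 -0.003 0 0.2752 28"

```text
time_s: 14.02
tcp_pos: [0.5106, 0.0505, 0.1011]
orientation: [[0.163, 0.987, 0.003], [0.987, -0.163, 0.003], [0.003, 0.002, -1.0]]
contact_force: [0.2, 0.2, -0.1]
gripper_width: 0.299
grasp_force: 0.0
```

Run:
```python
from h import *
st(); kn(94,42,28)
```

```text
t 14.03 F-pos [ 49.39  36.51 101.15] F-force [-0.1 -0.3 -0.1] M [0.01 0.05 0.01] yaw -9.4 tilt 0.18 roll 0.14 w 28.060156591196453
[-0.0089, -0.0034, 0.1183, 0.0012, -0.0016, 0.007, 28]
```

Call:
step_arm --pt "-0.0089 -0.0034 0.03 0 -0.0016 0.007 28" --pt "-0.0089 -0.0034 0.06 0 -0.0016 0.007 28" --pt "-0.0089 -0.0034 0.1 0 -0.0016 0.007 28" --pt "-0.0089 -0.0034 0.118 0 -0.0016 0.007 28" --pt "-0.0089 -0.0034 0.118 0 -0.0016 0.007 28"

```text
time_s: 14.65
tcp_pos: [0.5083, 0.0477, 0.0415]
orientation: [[0.178, 0.984, 0.001], [0.984, -0.178, -0.0], [0.0, 0.001, -1.0]]
contact_force: [0.8, -0.4, -1.0]
gripper_width: 0.302
grasp_force: 0.0
```

Run:
```python
from h import *
st(); o=bot.get_obs()
for q in(86,78,70,62,54):kn(q,42,24)
```

```text
t 14.65 F-pos [50.93 39.76 41.53] F-force [-0.9  0.1 -1. ] M [0.04 0.11 0.03] yaw -10.24 tilt 0.01 roll 0.08 w 28.423719080966112
[-0.0015, -0.0111, -0.001, 0.0007, -0.0002, 0.0695, 24]
[0.0009, -0.0226, -0.001, 0.0007, -0.0002, 0.1393, 24]
[0.0049, -0.0336, -0.001, 0.0006, -0.0003, 0.2091, 24]
[0.0104, -0.044, -0.001, 0.0006, -0.0003, 0.2789, 24]
[0.0173, -0.0534, -0.001, 0.0006, -0.0004, 0.3487, 24]
```

Call:
step_arm --pt "-0.0015 -0.0111 0 0 0 0.0695 24" --pt "0.0009 -0.0226 0 0 0 0.1393 24" --pt "0.0049 -0.0336 0 0 0 0.2091 24" --pt "0.0104 -0.044 0 0 0 0.2789 24" --pt "0.0173 -0.0534 0 0 0 0.3487 24"

```text
time_s: 15.28
tcp_pos: [0.4846, 0.0607, 0.0429]
orientation: [[0.772, 0.636, 0.004], [0.636, -0.772, -0.0], [0.003, 0.003, -1.0]]
contact_force: [0.2, -1.8, -1.0]
gripper_width: 0.256
grasp_force: 0.7
```

Call:
step_arm --pt "0 0 0 0 0 0 24"

```text
time_s: 15.4
tcp_pos: [0.4843, 0.0614, 0.0427]
orientation: [[0.767, 0.641, 0.004], [0.641, -0.767, 0.0], [0.003, 0.002, -1.0]]
contact_force: [-0.2, 0.2, -0.4]
gripper_width: 0.256
grasp_force: 0.0
```

Run:
```python
from h import *
st(); o=bot.get_obs()
for q in(46,38,30,22,14):kn(q,42,24)
```

```text
t 15.4 F-pos [77.51 32.36 42.72] F-force [ 0.2 -0.1 -0.4] M [ 0.01  0.07 -0.04] yaw -50.11 tilt 0.17 roll 0.13 w 24.106368905237026
[-0.001, -0.0121, 0.0014, 0.001, -0.0016, 0.0706, 24]
[0.0015, -0.0235, 0.0014, 0.0009, -0.0017, 0.1404, 24]
[0.0055, -0.0345, 0.0014, 0.0008, -0.0017, 0.2103, 24]
[0.011, -0.0449, 0.0014, 0.0007, -0.0018, 0.2801, 24]
[0.018, -0.0543, 0.0014, 0.0006, -0.0019, 0.3499, 24]
```

Call:
step_arm --pt "-0.001 -0.0121 0.0014 0 0 0.0706 24" --pt "0.0015 -0.0235 0.0014 0 0 0.1404 24" --pt "0.0055 -0.0345 0.0014 0 0 0.2103 24" --pt "0.011 -0.0449 0.0014 0 0 0.2801 24" --pt "0.018 -0.0543 0.0014 0 0 0.3499 24"

```text
time_s: 16.02
tcp_pos: [0.4736, 0.0876, 0.0417]
orientation: [[1.0, -0.007, 0.003], [-0.007, -1.0, 0.0], [0.003, -0.0, -1.0]]
contact_force: [-1.0, -1.3, 1.2]
gripper_width: 0.256
grasp_force: 0.6
```

Call:
step_arm --pt "0 0 0 0 0 0 24"

```text
time_s: 16.15
tcp_pos: [0.4739, 0.0882, 0.0416]
orientation: [[1.0, -0.001, 0.003], [-0.001, -1.0, 0.0], [0.003, -0.0, -1.0]]
contact_force: [-0.0, -0.2, 0.6]
gripper_width: 0.257
grasp_force: 0.0
```

Run:
```python
from h import *
st(); o=bot.get_obs()
for q in(8,4,0,-4):kn(q,42,24)
```

```text
t 16.15 F-pos [94.21  8.97 41.59] F-force [-0.   0.2  0.6] M [-0.04 -0.02  0.03] yaw -90.07 tilt 0.19 roll -0.03 w 24.130925206251636
[0.0003, -0.0084, -0.0008, -0.0003, -0.0016, 0.0535, 24]
[0.0011, -0.0142, -0.0008, -0.0004, -0.0016, 0.0884, 24]
[0.0024, -0.02, -0.0008, -0.0004, -0.0016, 0.1233, 24]
[0.004, -0.0256, -0.0008, -0.0005, -0.0016, 0.1582, 24]
```

Call:
step_arm --pt "0.0003 -0.0084 0 0 0 0.0535 24" --pt "0.0011 -0.0142 0 0 0 0.0884 24" --pt "0.0024 -0.02 0 0 0 0.1233 24" --pt "0.004 -0.0256 0 0 0 0.1582 24" --pt "0.004 -0.0256 0 0 0 0.1582 24"

```text
time_s: 16.77
tcp_pos: [0.4759, 0.1006, 0.0415]
orientation: [[0.95, -0.313, 0.003], [-0.313, -0.95, 0.0], [0.003, -0.001, -1.0]]
contact_force: [-0.4, 0.5, -0.1]
gripper_width: 0.26
grasp_force: 0.0
```

Run:
```python
from h import *
st()
```

```text
t 16.77 F-pos [95.26 -3.49 41.47] F-force [ 0.5 -0.3 -0.1] M [-0.02 -0.05 -0.06] yaw -108.22 tilt 0.16 roll -0.07 w 24.447569378790472
```

Push on in small tangential steps (tool −y) to find the stop pin.

Call:
step_arm --pt "0 -0.004 0 0 0 0 24" --pt "0 -0.006 0 0 0 0 24" --pt "0 -0.006 0 0 0 0 24"

```text
time_s: 17.15
tcp_pos: [0.4766, 0.1034, 0.0414]
orientation: [[0.949, -0.316, 0.003], [-0.316, -0.949, 0.0], [0.003, -0.001, -1.0]]
contact_force: [-1.2, -0.1, -0.1]
gripper_width: 0.253
grasp_force: 0.3
```

Call:
step_arm --pt "0 -0.004 0 0 0 0 24" --pt "0 -0.006 0 0 0 0 24" --pt "0 -0.006 0 0 0 0 24"

```text
time_s: 17.52
tcp_pos: [0.4767, 0.104, 0.0413]
orientation: [[0.948, -0.318, 0.001], [-0.318, -0.948, -0.002], [0.002, 0.002, -1.0]]
contact_force: [-1.9, -4.9, 2.3]
gripper_width: 0.259
grasp_force: 3.1
```

Run:
```python
from h import *
st()
```

```text
t 17.52 F-pos [95.3  -6.99 41.31] F-force [0.7 5.3 2.3] M [ 1.45 -0.2   0.  ] yaw -108.53 tilt 0.12 roll 0.1 w 24.345923291533886
```

Call:
step_arm --pt "0 -0.005 0 0 0 0 24" --pt "0 -0.005 0 0 0 0 24" --pt "0 -0.005 0 0 0 0 24"

```text
time_s: 17.9
tcp_pos: [0.4767, 0.1041, 0.0412]
orientation: [[0.948, -0.319, 0.0], [-0.319, -0.948, -0.005], [0.002, 0.004, -1.0]]
contact_force: [-4.2, -10.5, 2.6]
gripper_width: 0.254
grasp_force: 5.5
```

Run:
```python
from h import *
st()
```

```text
t 17.9 F-pos [95.32 -7.12 41.23] F-force [ 1.5 11.2  2.6] M [ 2.6  -0.16  0.02] yaw -108.63 tilt 0.09 roll 0.25 w 23.875472406132552
```

Hard stop. Back off the pressure (centre on the knob), then rise and swing clear for a look.

Call:
step_arm --pt "0 0.014 0 0 0 0 26" --pt "0 0.0165 0 0 0 0 26" --pt "0 0.0165 0 0 0 0 26"

```text
time_s: 18.27
tcp_pos: [0.4762, 0.1014, 0.0415]
orientation: [[0.949, -0.316, 0.004], [-0.316, -0.949, 0.001], [0.003, -0.002, -1.0]]
contact_force: [-0.4, -0.1, -0.0]
gripper_width: 0.274
grasp_force: 0.0
```

Call:
step_arm --pt "0 0.0 -0.06 0 0 0 26" --pt "0 0.0 -0.15 0 0 0 26" --pt "0 0 -0.25 0 0 0 26" --pt "0 0.5 -0.25 0 0 0 26" --pt "0 0.5 -0.25 0 0 0 26"

```text
time_s: 18.9
tcp_pos: [0.4366, -0.0178, 0.1671]
orientation: [[0.95, -0.312, 0.006], [-0.312, -0.95, 0.0], [0.006, -0.002, -1.0]]
contact_force: [0.5, -0.6, -0.1]
gripper_width: 0.28
grasp_force: 0.0
```

Call:
step_arm --pt "0 0.3 0 0 0 0 26" --pt "0 0.3 0 0 0 0 26" --pt "0 0.3 0 0 0 0 26" --pt "0 0.3 0 0 0 0 26" --pt "0 0.3 0 0 0 0 26"

```text
time_s: 19.52
tcp_pos: [0.389, -0.1589, 0.1661]
orientation: [[0.949, -0.315, 0.003], [-0.315, -0.949, 0.001], [0.003, -0.002, -1.0]]
contact_force: [0.4, -0.0, 0.7]
gripper_width: 0.279
grasp_force: 0.0
```

Run:
```python
from h import *
s=cam('scene');t=cam('top');pickle.dump((s,t),open('c4.pkl','wb'));st()
a=cv2.resize(s['img'][225:305,205:305],(400,320),interpolation=cv2.INTER_CUBIC)
b=cv2.resize(t['img'][105:185,180:246],(400,485),interpolation=cv2.INTER_CUBIC)
im=np.zeros((600,800,3),np.uint8); im[:320,:400]=a; im[:485,400:]=b; im[330:600,:360]=cv2.resize(s['img'],(360,270)); cv2.imwrite('pics/g5.png',im)
```

```text
t 19.62 F-pos [115.94 269.03 166.06] F-force [-0.4 -0.6  0.2] M [-0.01  0.04 -0.  ] yaw -108.28 tilt 0.15 roll -0.1 w 26.078412927710456
```

View pics/g5.png

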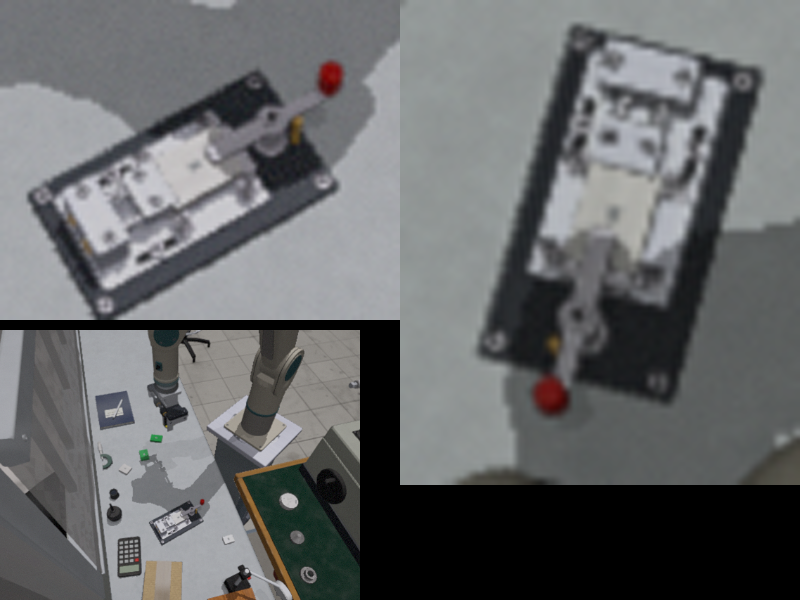

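```bash
python3 -c "
from cell import bot
print(bot.sign_off())"
```

```text
the job is handed in; nothing more can be done
None
```

The 50 mm block lies flat and square in the fixture, clamped between the jaw and the stop; the hold-down is swung over it against its pin and released, the other two blocks were left alone, and the job was handed in at about 20 s.

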